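# Park the van in the model hall, snap the roof on and keep it pressed

### The arm

A 6-joint arm with a two-finger parallel gripper is mounted at the origin on the work surface. World frame = base frame: x ahead of the robot, y to its left, z up, the work surface at z = 0. Lengths are in m, angles in degrees, forces in N, time in s.
With the tool pointing down it reaches from about 0.4 to 0.825 m from the base axis. Payload 7 kg.
Tool frame: the origin (TCP) lies midway between the tips of the shut fingers; the grasp point (between the pads) lies 19 mm behind it; z points along the fingers, y is the line along which they close (so a half turn about z gives the same grasp; the last joint's range is limited). The gripper opens to 88 mm and grips with 3 to 60 N. Pads are 19 mm wide; open, the fingers measure 130 mm over their backs; the gripper's body (78 mm by 193 mm) begins 47 mm behind the grasp point.
Start: joints at [-48.696, 20.546, 0.682, 0, -70.136, -16.507], TCP at [0.283, -0.613, 0.227] pointing down, gripper open.
Joint ranges: [-176.03, 176.03], [-82.01, 121.73], [-58.28, 71.71], [-173.87, 95.51], [-174.79, -0.11], [-173.66, 173.66]. Speed limits (degrees/s): [136.94, 136.94, 172.46, 180, 180, 180].

### API

Orientations are given as [roll, pitch, yaw] about the fixed x, y, z axes, in that order (R = Rz(yaw) Ry(pitch) Rx(roll)).
In Python, from plant import r gives the robot as it stands.
- The arm moves only by the tool drive_tool, never from a script. Its argument "commands" is a list of rows, each an object of numbers: "hand": the closure, from 0 (fully open) to 1 (shut); "tx", "ty", "tz": the shift along the world's x, y, z scaled (see below); "turn": the turn about the world's z scaled (see below). A call has 1 to 10 rows; each row is the pose to reach, as a shift and turn from the pose commanded when the call began; what a row does not reach only later rows make up. The controller multiplies each number of a shift by 0.6 m and each number of a turn by 90 degrees. A row lasts 1/10 s, in which the tool goes at most 50 mm and 8.59 degrees, less where a joint would pass 70% of its speed; a pose out of reach is approached as far as the arm can. A call with a number of a shift or a turn outside -1 to 1 is refused whole. A call with a gripper value outside its range is refused whole. The fingers move at their own pace and stop on an object; "grip_force" is the grip in N (left out, the last holds). Time passes only in rows, so rows that repeat a pose let the fingers close. It gives the time, the measured TCP pose, the force, the opening and the grip force at its end, in the units of the state.
- r.get_state(): the state, without advancing time (a new reading comes with each control period).
- r.capture(name): name is "scene" or "top"; returns a dict with "frame" (384x512x3 uint8, red, green, blue), "fx", "fy", "cx", "cy" (pixels), "D" ([k1, k2, p1, p2, k3] as OpenCV has them; the pictures are not rectified), "world_from_camera" (4x4, takes a point from camera to world coordinates). Camera axes: x right, y down, z forward; pixel columns grow to the right and rows downward; lengths in m; the calibration is good to about 2 mm. A picture is of the moment at which its call begins. There is no depth.
- r.close_job(): hands the job in; it is judged then, once.
Trained networks look in the newest picture that a camera, given by its name, has taken for a name from the list of things; names that differ only in an ending like _2 or _b are one class to them, and where a whole thing is asked for, a point or a joint stands for the part that bears it (a point fixed in the world has none). Each returns a list of dicts, best first, with "score" (0 to 1); they miss things now and then, are a little off and sometimes report something else, mostly with a low value. They report only what shows in the picture. A call takes as long as a camera call. They do not tell look-alikes from the thing itself.
- r.trace(label, camera): "pixels" (384x512 bool, what is visible of it) and "extent" ([left, top, right, bottom] in pixels, round what is visible of it).
The state is a dict: "time_s": time; "joints": joint angles; "qd": joint speeds; "joint_torque": joint torques, N m; "tcp_pos": TCP position; "eef_rot": TCP orientation; "contact_force": force on the tool from outside, world axes, zero at the start; "moment": the same for the moment, N m; "gripper_width": finger opening in m; "gripper_force": force on a finger pad.
Only numpy, scipy, OpenCV 4.12 (cv2) and the standard library are available. Lean on these libraries where they do the work, as an engineer would, in place of code of your own. Each camera call takes 0.05 s, during which the arm holds its last target. There are 200 camera calls.

### The job

Park the model van on the floor of the roofless model hall, in the middle and lengthways, and let go of it. Then put the roof on the hall, press it down until both clips snap and it sits flush on the walls, and finish while still pushing it down firmly (about 10 N, as while glue sets). Leave the other two vehicles and the glue bottle where they are.

Things in the scene. Friction and masses are not known exactly. Their poses are not given: they have to be found in the camera images.
- van: Blue die-cast van, 90 long (its x, bonnet at +x), 37.5 wide (y), 44 mm high, 0.10 kg: the tall boxy one of three blue vehicles of equal length and width, which stand on the table about 100 mm apart in any order. Flat parallel sides, 7 to 43 mm up over the rear 70 mm (x -45 to +25), to 23 mm up at the bonnet. Origin: underside centre, z up.
- hall: Fixed grey model hall without roof: open-topped box on a 190 x 156 mm base plate. Inside 159 (its x, the length) x 126 mm (y); walls 4 mm thick, tops 57 mm above the origin, which is central under the base plate at table level; z up. In mid end wall (x = +-77 mm, 51.5 mm up) a round sprung steel clip nose, 36 mm wide, sticks 6.5 mm into the hall and yields outwards.
- hall_floor (a point): Point at the centre of the hall's inner floor, 4 mm above the table; axes as the hall.
- hall_top (a point): Centre of the hall's open top, level with the wall tops, 57 mm above the table; axes as the hall. The roof's underside lies here when home. Lowering the roof, its tabs' ramps meet the clips about 13 mm above home; pushing on takes up to 9 to 13 N; about 5 mm above home the clips snap over the barbs, the force vanishes and they pull the roof down a few mm with up to 10 N, until it meets the stiff wall tops, where any push shows again.
- eaves: The dark top edges of the hall's four walls, fixed to the hall, on which the seated roof bears. Same origin and axes as the hall (so not at the edges themselves).
- roof: Loose white roof with ten dark skylights, 178 (its x) x 146 mm (y), 0.12 kg; fits either way round. Under each end hangs a barbed tab (x = +-66 to 76.5 mm, 26 mm wide, 25 mm deep) that goes inside the end wall; ribs under the long edges centre it across. It stands on the tabs' feet. Origin: central, level with those feet, 25 mm below the flat underside; z up.
- cowl_top (a point): Centre of the flat top of the ventilator cowl in the middle of the roof, a block to hold or press: 60 long (roof's x), 22 wide (y), standing 31 mm clear above the ridge. 68 mm above the roof's origin; 100 mm above the table when the roof is home. Axes as the roof.
- saloon: Blue model saloon, 90 x 37.5 x 30 mm, low. Bystander. Origin underside centre.
- pickup: Blue model pickup with open flat bed, 90 x 37.5 x 36 mm. Bystander. Origin underside centre.
- bottle: Glue bottle, 36 mm across, 100 mm high. Bystander. Origin underside centre.
Things that resemble listed ones, but are neither listed nor needed, are in the scene too. Leave any orange or purple look-alike of the van alone.

How it is judged (in metres and radians):
On the way, in this order (a step that is already met when the one before it is completed fails the run):
1. the van stands released, upright, lengthways in the middle of the hall floor (x of van in the frame of hall_floor between -0.02 and 0.02 m and y of van in the frame of hall_floor between -0.02 and 0.02 m and z of van in the frame of hall_floor between -0.004 and 0.005 m and angle between van's own z axis and vertical below 0.15 rad and angle between the x axis of van and the x axis of hall, either way round below 0.35 rad and contact force between van and the fingers below 0.1 N and linear speed of van below 0.03 m/s), for 0.2 s.
2. the roof has snapped home, flush on the walls, and is pressed down (z of roof in the frame of hall_top between -0.029 and -0.0225 m and horizontal distance between cowl_top and hall_top below 0.006 m and angle between roof's own z axis and vertical below 0.04 rad and angle between the x axis of roof and the x axis of hall, either way round below 0.08 rad and contact force between roof and eaves above 4 N and (contact force between roof and the fingers above 2 N or contact force between roof and the arm above 2 N)), for 0.2 s.
At the end, for the whole second after the job is handed in: Van upright on the hall floor, within 20 mm of its centre both ways, lengthways within 0.35 rad, released; roof snapped home (2.5 mm of flush, centred within 6 mm, tilt < 0.04, yaw within 0.08 rad) and still pressed by the robot onto the wall tops with over 4 N for the last second (all of step 1 and all of step 2); the arm keeps its last pose, push and grip.
It fails at once if the saloon is moved more than 40 mm (distance of saloon from where it was at the start of the episode above 0.04 m).
It fails at once if the pickup is moved more than 40 mm (distance of pickup from where it was at the start of the episode above 0.04 m).
It fails at once if the bottle is moved more than 40 mm (distance of bottle from where it was at the start of the episode above 0.04 m).
It also fails if it takes over 69 s, if anything falls off the work surface, if the arm or the gripper's body presses on something with over 40 N, if the wrist force passes 120 N, or if a joint passes its speed limit or range.

## Working session

There is one attempt and no reset: what is moved stays moved. The work goes in short steps, Python scripts to look and compute and a tool call to move; the robot and the scene stay as the last step left them, time stands still between calls to the robot, and variables do not carry over. Pictures are saved under pics/ and viewed, at most 10 in all, crops included, and the job is handed in when it is done.

Besides the shell and the picture viewer there is one more tool, called after ">>>" in YAML: its name, and indented under it one key for each argument. drive_tool: Moves the arm, as the interface text tells. Its arguments: {"type":"object","properties":{"commands":{"type":"array"},"grip_force":{"type":"number"}},"required":["commands"]}

```bash
mkdir -p pics; ls; python3 - <<'E'
from plant import r
import cv2,numpy as np
for n in("scene","top"):
    c=r.capture(n); cv2.imwrite(f"pics/{n}0.png",c["frame"][:,:,::-1])
    print(n,c["fx"],c["fy"],c["cx"],c["cy"],c["D"]);print(np.round(c["world_from_camera"],3))
    for l in("van","hall","roof","saloon","pickup","bottle","cowl_top"):
        print(l,[(round(d["score"],2),list(map(int,d["extent"]))) for d in r.trace(l,n)][:4])
print(r.get_state())
E
```

```text
pics
scene 347.76922859628445 347.76922859628445 260.30044331729835 197.41549790529135 [0.00107655 0.         0.         0.         0.        ]
[[ 0.383  0.712 -0.588  1.026]
 [ 0.924 -0.298  0.241 -0.178]
 [-0.004 -0.636 -0.772  0.711]
 [ 0.     0.     0.     1.   ]]
van [(0.82, [345, 129, 381, 149]), (0.72, [322, 153, 354, 181]), (0.69, [329, 204, 370, 230]), (0.43, [351, 174, 387, 201])]
hall [(0.7, [106, 206, 182, 297])]
roof [(0.6, [217, 166, 282, 234])]
saloon [(0.96, [353, 172, 383, 200])]
pickup [(0.69, [309, 133, 330, 158])]
bottle [(0.81, [206, 301, 225, 333])]
cowl_top [(0.66, [213, 167, 284, 235])]
top 403.831541503929 403.831541503929 256.1959950874932 190.93250657069996 [0.03770049 0.         0.         0.         0.        ]
[[-0.018 -0.996  0.091  0.473]
 [-1.     0.019  0.01   0.025]
 [-0.012 -0.091 -0.996  1.084]
 [ 0.     0.     0.     1.   ]]
van [(0.85, [157, 206, 174, 243]), (0.72, [96, 242, 137, 261]), (0.69, [172, 153, 209, 173])]
hall [(0.57, [335, 159, 406, 241])]
roof [(0.85, [240, 182, 304, 256])]
saloon [(0.77, [141, 176, 158, 207])]
pickup [(0.76, [158, 250, 174, 284])]
bottle [(0.69, [321, 104, 340, 125])]
cowl_top [(0.65, [242, 182, 300, 255]), (0.59, [155, 211, 178, 244])]
{'time_s': 0.8, 'joints': array([-4.86956383e+01,  2.05450968e+01,  6.83928257e-01, -2.60152198e-03,
       -7.01356792e+01, -1.65062050e+01]), 'qd': array([ 0.03512774,  0.0225418 ,  0.08315821, -0.01816567,  0.00773456,
       -0.00575693]), 'joint_torque': array([ 1.54391557e-03, -5.82279146e+01,  2.93288147e+01,  7.00197011e+00,
        1.26904756e-02, -2.46938150e-07]), 'tcp_pos': array([ 0.28309991, -0.61275209,  0.22658231]), 'eef_rot': array([-1.79997673e+02,  3.24153052e-03, -1.55202727e+02]), 'contact_force': array([ 0.99715384, -1.12271436,  0.31172655]), 'moment': array([-0.01981346,  0.00492982,  0.00287734]), 'gripper_force': 0.0, 'gripper_width': 0.08763162324083151}
```

View pics/scene0.png

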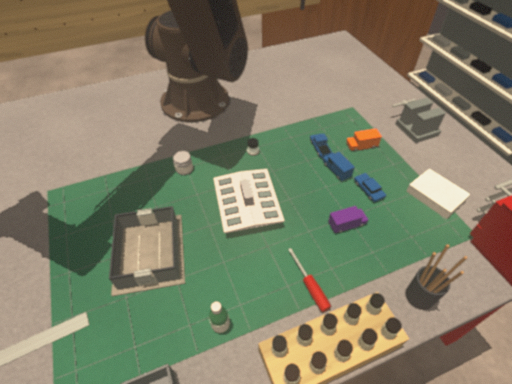

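View pics/top0.png

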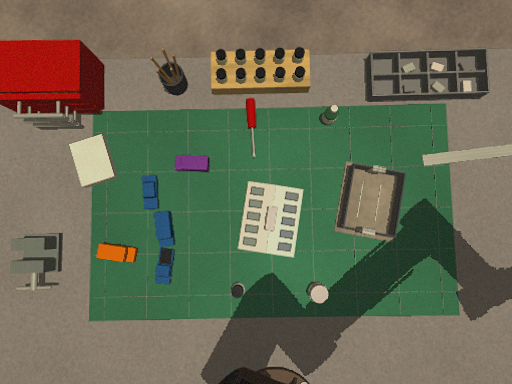

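```bash
cat > h.py <<'E'
from plant import r
import cv2,numpy as np
from scipy.optimize import minimize
S=4
MOD={"van":[(-.045,.025,.01875,0.003,.044),(-.045,.045,.01875,0.003,.023)],
"roof":[(-.089,.089,.073,.025,.029),(-.089,.089,.002,.025,.037),(-.03,.03,.011,.03,.068)],
"hall":[(-.095,.095,.078,0,.004),(-.0835,.0835,.067,0,.057)]}
def pts(b,p,z0=0):
    x0,x1,w,a,h=b; q=np.array([(x,y,z+z0) for x in(x0,x1) for y in(-w,w) for z in(a,h)])
    c,s=np.cos(p[2]),np.sin(p[2]); return np.c_[q[:,0]*c-q[:,1]*s+p[0],q[:,0]*s+q[:,1]*c+p[1],q[:,2]]
def proj(c,P):
    T=np.linalg.inv(c["world_from_camera"]);K=np.array([[c["fx"],0,c["cx"]],[0,c["fy"],c["cy"]],[0,0,1.]])
    return cv2.projectPoints(np.float64(P),cv2.Rodrigues(T[:3,:3])[0],T[:3,3].copy(),K,np.float64(c["D"]))[0][:,0]
def ray(c,uv,z):
    K=np.array([[c["fx"],0,c["cx"]],[0,c["fy"],c["cy"]],[0,0,1.]])
    u=cv2.undistortPoints(np.float64([[uv]]),K,np.float64(c["D"]))[0,0]
    W=c["world_from_camera"];d=W[:3,:3]@[u[0],u[1],1];o=W[:3,3];return o+d*(z-o[2])/d[2]
def render(c,l,p,z0=0):
    m=np.zeros((384*S,512*S),np.uint8)
    for b in MOD[l]:
        q=(proj(c,pts(b,p,z0))+.5)*S
        cv2.fillConvexPoly(m,cv2.convexHull(np.float32(q*16)).round().astype(np.int32),1,cv2.LINE_8,4)
    return m
def fit(l,views,p0,z0=0):
    big=[(c,cv2.resize(m.astype(np.float32),None,fx=S,fy=S,interpolation=cv2.INTER_LINEAR)>.5) for c,m in views]
    def f(q):
        p=[q[0]/100,q[1]/100,q[2]/10]; e=0
        for c,m in big:
            a=render(c,l,p,z0)>0; e+=1-(a&m).sum()/(a|m).sum()
        return e
    q0=np.array([p0[0]*100,p0[1]*100,p0[2]*10])
    s=minimize(f,q0,method="Nelder-Mead",options=dict(initial_simplex=np.vstack([q0,q0+np.eye(3)*1.5]),xatol=.01,fatol=1e-4))
    return np.array([s.x[0]/100,s.x[1]/100,s.x[2]/10]),s.fun/len(big)
def mask(l,cam,near=None):
    L=r.trace(l,cam)
    if near is not None: L=[d for d in L if np.hypot((d["extent"][0]+d["extent"][2])/2-near[0],(d["extent"][1]+d["extent"][3])/2-near[1])<12]
    return L[0]["pixels"] if L else None
E
python3 - <<'E'
from h import *
t=r.capture("top");s=r.capture("scene")
near={"van":((165,227),(339,166)),"roof":((271,219),(249,201)),"hall":((370,200),(146,251))}
O={"top":t["frame"].copy(),"scene":s["frame"].copy()}
O={k:cv2.resize(v,None,fx=S,fy=S,interpolation=cv2.INTER_CUBIC) for k,v in O.items()}
for l,(a,b) in near.items():
    zc=dict(van=.03,roof=.03,hall=.03)[l]; m1=mask(l,"top",a);m2=mask(l,"scene",b)
    V=[(t,m1),(s,m2)]; p0=ray(t,a,zc)
    for nm,v in(("both",V),("top",V[:1]),("sc",V[1:])):
        v=[x for x in v if x[1] is not None]
        if not v: continue
        best=min((fit(l,v,[p0[0],p0[1],y]) for y in np.radians([-20,20,160,200] if l=="van" else [-15,15])),key=lambda z:z[1])
        print(l,nm,best[0].round(4),np.degrees(best[0][2]).round(1),round(best[1],3))
        if nm=="both":
            for k,c in(("top",t),("scene",s)):
                cs,_=cv2.findContours(render(c,l,best[0]),cv2.RETR_EXTERNAL,cv2.CHAIN_APPROX_NONE);cv2.drawContours(O[k],cs,-1,(255,255,0),1)
A=cv2.resize(O["top"][140*S:300*S,85*S:415*S],(800,388));cv2.imwrite("pics/fit_top.png",A[:,:,::-1])
B=O["scene"][120*S:240*S,290*S:400*S];C=O["scene"][120*S:240*S,300*S:400*S]
C=cv2.resize(np.hstack([C,O["scene"][190*S:310*S,90*S:190*S]]),(800,480));cv2.imwrite("pics/fit_sc.png",C[:,:,::-1])
for l,a in(("bottle",(331,123)),("saloon",(150,206)),("pickup",(164,282))): print(l,ray(t,a,0).round(3))
print("caps",ray(t,(319,293),.04),ray(t,(238,290),.03))
E
```

```text
van both [0.4733 0.2788 3.2876] 188.4 0.101
van top [0.4764 0.2791 3.2703] 187.4 0.102
van sc [0.4713 0.2802 3.2902] 188.5 0.057
roof both [ 0.4948  0.0016 -0.1708] -9.8 0.04
roof top [ 0.4975  0.0012 -0.1665] -9.5 0.033
roof sc [ 0.4928  0.002  -0.1712] -9.8 0.026
hall both [ 0.5376 -0.2606 -0.1962] -11.2 0.046
hall top [ 0.5402 -0.2612 -0.1925] -11.0 0.035
hall sc [ 0.5353 -0.2606 -0.2054] -11.8 0.044
bottle [ 0.754 -0.17   0.   ]
saloon [0.537 0.323 0.   ]
pickup [0.335 0.284 0.   ]
caps [ 0.30652719 -0.11751607  0.04      ] [0.31558148 0.08756801 0.03      ]
```

View pics/fit_top.png

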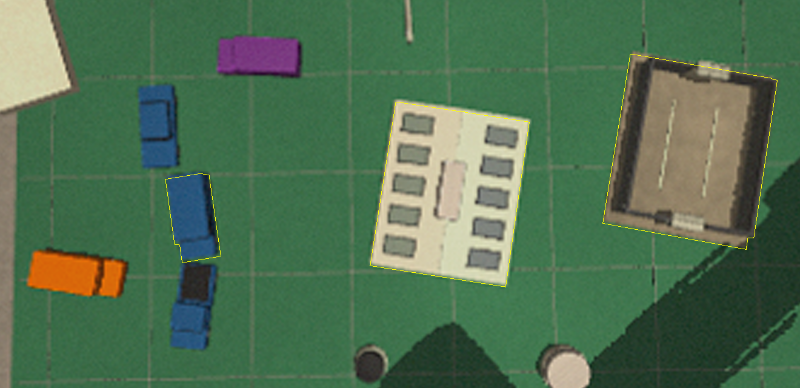

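View pics/fit_sc.png

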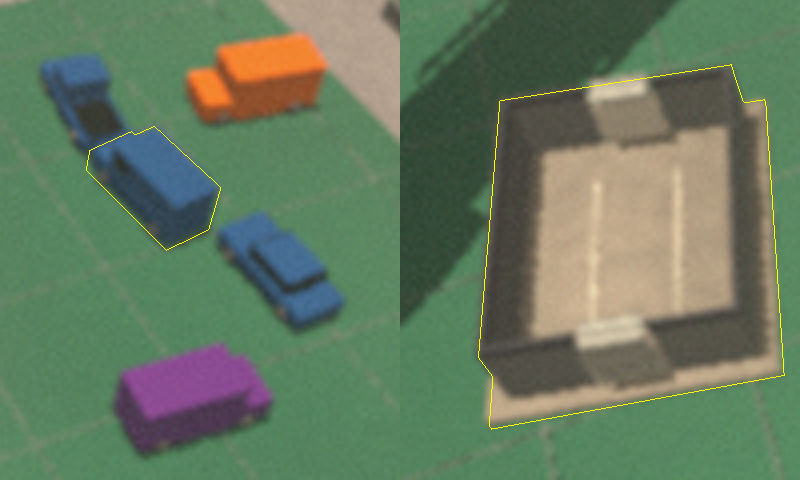

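The top view shows three blue vehicles: saloon at (150,192), van at (164,228) and pickup at (165,266). The look-alikes are the purple van at (191,163) and the orange van at (117,253). I choose the blue one at (164,228): the crop shows a tall box with a low bonnet pointing towards −x. The hall fit is at (370,200) and the roof fit at (271,219), and both outlines match.

>>> drive_tool:
  commands:
    - {"tx": 0.395,"ty": 0.605,"tz": 0,"turn": -0.182,"hand": 0}
    - {"tx": 0.395,"ty": 0.605,"tz": 0,"turn": -0.182,"hand": 0}
    - {"tx": 0.395,"ty": 0.605,"tz": 0,"turn": -0.182,"hand": 0}
    - {"tx": 0.395,"ty": 0.605,"tz": 0,"turn": -0.182,"hand": 0}
    - {"tx": 0.395,"ty": 0.605,"tz": 0,"turn": -0.182,"hand": 0}
    - {"tx": 0.395,"ty": 0.605,"tz": 0,"turn": -0.182,"hand": 0}
    - {"tx": 0.395,"ty": 0.605,"tz": 0,"turn": -0.182,"hand": 0}
    - {"tx": 0.395,"ty": 0.605,"tz": 0,"turn": -0.182,"hand": 0}
    - {"tx": 0.395,"ty": 0.605,"tz": 0,"turn": -0.182,"hand": 0}
    - {"tx": 0.395,"ty": 0.605,"tz": 0,"turn": -0.182,"hand": 0}
  grip_force: 15

```text
time_s: 2.2
tcp_pos: [0.5223, -0.2465, 0.2267]
eef_rot: [180.0, 0.1, -171.3]
contact_force: [-0.7, -0.6, -0.6]
gripper_width: 0.0878
gripper_force: 0.0
```

>>> drive_tool:
  commands:
    - {"tx": -0.02,"ty": 0.882,"tz": 0,"turn": 0}
    - {"tx": -0.03,"ty": 0.882,"tz": 0,"turn": 0}
    - {"tx": -0.04,"ty": 0.882,"tz": 0,"turn": 0}
    - {"tx": -0.05,"ty": 0.882,"tz": 0,"turn": 0}
    - {"tx": -0.06,"ty": 0.882,"tz": 0,"turn": 0}
    - {"tx": -0.075,"ty": 0.882,"tz": 0,"turn": 0}
    - {"tx": -0.075,"ty": 0.882,"tz": 0,"turn": 0}
    - {"tx": -0.075,"ty": 0.882,"tz": 0,"turn": 0}
    - {"tx": -0.075,"ty": 0.882,"tz": 0,"turn": 0}
    - {"tx": -0.075,"ty": 0.882,"tz": 0,"turn": 0}

```text
invalid input
```

>>> drive_tool:
  commands:
    - {"ty": 0.05,"tz": -0.17}
    - {"ty": 0.05,"tz": -0.17}
    - {"ty": 0.05,"tz": -0.17}
    - {"ty": 0.05,"tz": -0.17}
    - {"ty": 0.05,"tz": -0.17}

```text
invalid input
```

>>> drive_tool:
  commands:
    - {"tx": -0.02,"ty": 0.882,"tz": 0,"turn": 0,"hand": 0}
    - {"tx": -0.03,"ty": 0.882,"tz": 0,"turn": 0,"hand": 0}
    - {"tx": -0.04,"ty": 0.882,"tz": 0,"turn": 0,"hand": 0}
    - {"tx": -0.05,"ty": 0.882,"tz": 0,"turn": 0,"hand": 0}
    - {"tx": -0.06,"ty": 0.882,"tz": 0,"turn": 0,"hand": 0}
    - {"tx": -0.075,"ty": 0.882,"tz": 0,"turn": 0,"hand": 0}
    - {"tx": -0.075,"ty": 0.882,"tz": 0,"turn": 0,"hand": 0}
    - {"tx": -0.075,"ty": 0.882,"tz": 0,"turn": 0,"hand": 0}
    - {"tx": -0.075,"ty": 0.882,"tz": -0.1,"turn": 0,"hand": 0}
    - {"tx": -0.075,"ty": 0.882,"tz": -0.1,"turn": 0,"hand": 0}

```text
time_s: 3.2
tcp_pos: [0.4796, 0.2412, 0.1855]
eef_rot: [179.9, 0.1, -171.6]
contact_force: [0.8, -0.7, 1.1]
gripper_width: 0.0881
gripper_force: 0.0
```

>>> drive_tool:
  commands:
    - {"tx": 0,"ty": 0,"tz": 0,"turn": 0,"hand": 0}
    - {"tx": 0,"ty": 0,"tz": 0,"turn": 0,"hand": 0}
    - {"tx": 0,"ty": 0,"tz": 0,"turn": 0,"hand": 0}

```text
time_s: 3.5
tcp_pos: [0.48, 0.2386, 0.1854]
eef_rot: [-180.0, 0.0, -171.6]
contact_force: [0.9, 0.1, 0.0]
gripper_width: 0.0873
gripper_force: 0.0
```

>>> drive_tool:
  commands:
    - {"tx": 0,"ty": 0.069,"tz": -0.05,"turn": 0,"hand": 0}
    - {"tx": 0,"ty": 0.069,"tz": -0.13,"turn": 0,"hand": 0}
    - {"tx": 0,"ty": 0.069,"tz": -0.2,"turn": 0,"hand": 0}
    - {"tx": 0,"ty": 0.069,"tz": -0.25,"turn": 0,"hand": 0}
    - {"tx": 0,"ty": 0.069,"tz": -0.29,"turn": 0,"hand": 0}
    - {"tx": 0,"ty": 0.069,"tz": -0.29,"turn": 0,"hand": 0}
    - {"tx": 0,"ty": 0.069,"tz": -0.29,"turn": 0,"hand": 1}
    - {"tx": 0,"ty": 0.069,"tz": -0.29,"turn": 0,"hand": 1}
    - {"tx": 0,"ty": 0.069,"tz": -0.29,"turn": 0,"hand": 1}
    - {"tx": 0,"ty": 0.069,"tz": -0.29,"turn": 0,"hand": 1}
  grip_force: 15

```text
time_s: 4.5
tcp_pos: [0.4803, 0.2811, 0.0123]
eef_rot: [179.9, 0.1, -171.6]
contact_force: [-0.6, 0.1, -0.6]
gripper_width: 0.0615
gripper_force: 0.0
```

>>> drive_tool:
  commands:
    - {"tx": 0,"ty": 0,"tz": 0,"turn": 0,"hand": 1}
    - {"tx": 0,"ty": 0,"tz": 0,"turn": 0,"hand": 1}
    - {"tx": 0,"ty": 0,"tz": 0,"turn": 0,"hand": 1}
    - {"tx": 0,"ty": 0,"tz": 0,"turn": 0,"hand": 1}
  grip_force: 15

```text
time_s: 4.9
tcp_pos: [0.4798, 0.2807, 0.0112]
eef_rot: [180.0, 0.0, -171.6]
contact_force: [0.1, -0.9, 3.0]
gripper_width: 0.0377
gripper_force: 15.0
```

>>> drive_tool:
  commands:
    - {"tx": 0,"ty": 0,"tz": 0.06,"turn": 0,"hand": 1}
    - {"tx": 0,"ty": 0,"tz": 0.13,"turn": 0,"hand": 1}
    - {"tx": 0,"ty": 0,"tz": 0.2,"turn": 0,"hand": 1}
    - {"tx": 0,"ty": 0,"tz": 0.25,"turn": 0,"hand": 1}
    - {"tx": 0.01,"ty": -0.06,"tz": 0.25,"turn": -0.04,"hand": 1}
    - {"tx": 0.02,"ty": -0.13,"tz": 0.25,"turn": -0.08,"hand": 1}
    - {"tx": 0.03,"ty": -0.2,"tz": 0.25,"turn": -0.12,"hand": 1}
    - {"tx": 0.04,"ty": -0.27,"tz": 0.25,"turn": -0.16,"hand": 1}
    - {"tx": 0.05,"ty": -0.34,"tz": 0.25,"turn": -0.218,"hand": 1}
    - {"tx": 0.06,"ty": -0.41,"tz": 0.25,"turn": -0.218,"hand": 1}

```text
time_s: 5.9
tcp_pos: [0.5155, 0.0331, 0.161]
eef_rot: [180.0, -0.0, 168.6]
contact_force: [0.9, 0.2, -1.4]
gripper_width: 0.0374
gripper_force: 15.0
```

>>> drive_tool:
  commands:
    - {"tx": 0.01,"ty": -0.07,"tz": 0,"turn": 0,"hand": 1}
    - {"tx": 0.02,"ty": -0.14,"tz": 0,"turn": 0,"hand": 1}
    - {"tx": 0.03,"ty": -0.21,"tz": 0,"turn": 0,"hand": 1}
    - {"tx": 0.04,"ty": -0.28,"tz": 0,"turn": 0,"hand": 1}
    - {"tx": 0.047,"ty": -0.35,"tz": 0,"turn": 0,"hand": 1}
    - {"tx": 0.047,"ty": -0.42,"tz": 0,"turn": 0,"hand": 1}
    - {"tx": 0.047,"ty": -0.47,"tz": 0,"turn": 0,"hand": 1}
    - {"tx": 0.047,"ty": -0.495,"tz": 0,"turn": 0,"hand": 1}
    - {"tx": 0.047,"ty": -0.495,"tz": 0,"turn": 0,"hand": 1}
    - {"tx": 0.047,"ty": -0.495,"tz": 0,"turn": 0,"hand": 1}

```text
time_s: 6.9
tcp_pos: [0.5436, -0.262, 0.1607]
eef_rot: [180.0, -0.0, 168.8]
contact_force: [-0.1, 0.5, -1.1]
gripper_width: 0.0374
gripper_force: 15.0
```

```bash
python3 - <<'E'
from h import *
c=r.capture("scene");cv2.imwrite("pics/s2.png",cv2.resize(c["frame"][90:330,60:380],(800,600),interpolation=cv2.INTER_CUBIC)[:,:,::-1])
s=r.get_state();print(s["time_s"],s["tcp_pos"],s["eef_rot"],s["gripper_width"])
E
```

```text
6.95 [ 0.54380575 -0.26153965  0.1608222 ] [ 1.79983503e+02 -2.44677746e-02  1.68811572e+02] 0.03768645595895903
```

View pics/s2.png

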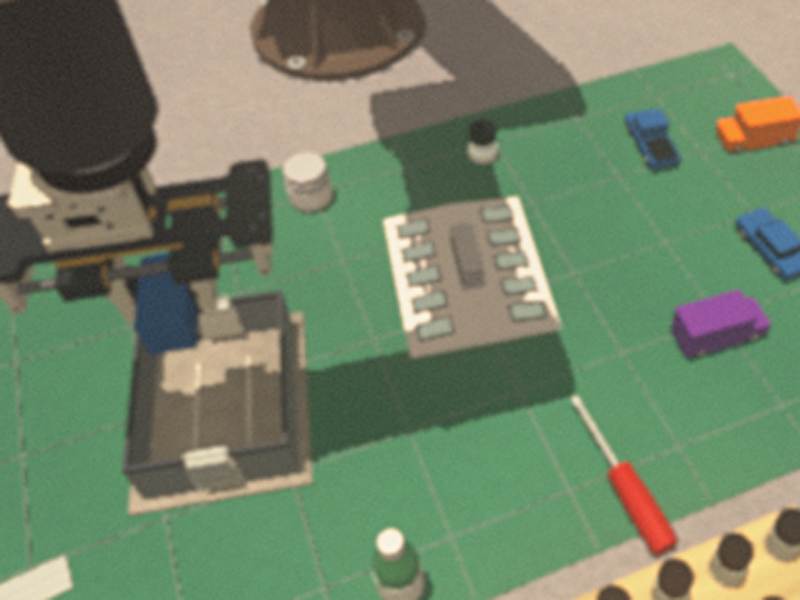

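The crop shows the blue van held upright at (165,305) over the hall. The saloon and pickup haven't moved. Next I lower it and open the fingers partway so they clear the walls.

>>> drive_tool:
  commands:
    - {"tx": 0,"ty": 0,"tz": -0.06,"turn": 0,"hand": 1}
    - {"tx": 0,"ty": 0,"tz": -0.12,"turn": 0,"hand": 1}
    - {"tx": 0,"ty": 0,"tz": -0.17,"turn": 0,"hand": 1}
    - {"tx": 0,"ty": 0,"tz": -0.2,"turn": 0,"hand": 1}
    - {"tx": 0,"ty": 0,"tz": -0.22,"turn": 0,"hand": 1}
    - {"tx": 0,"ty": 0,"tz": -0.232,"turn": 0,"hand": 1}
    - {"tx": 0,"ty": 0,"tz": -0.241,"turn": 0,"hand": 1}
    - {"tx": 0,"ty": 0,"tz": -0.241,"turn": 0,"hand": 1}
    - {"tx": 0,"ty": 0,"tz": -0.241,"turn": 0,"hand": 1}

```text
time_s: 7.85
tcp_pos: [0.5445, -0.2624, 0.0172]
eef_rot: [-180.0, 0.1, 168.8]
contact_force: [-0.4, -0.1, -0.4]
gripper_width: 0.0375
gripper_force: 15.0
```

>>> drive_tool:
  commands:
    - {"tx": 0,"ty": 0,"tz": 0,"turn": 0,"hand": 0.35}
    - {"tx": 0,"ty": 0,"tz": 0,"turn": 0,"hand": 0.35}
    - {"tx": 0,"ty": 0,"tz": 0,"turn": 0,"hand": 0.35}
    - {"tx": 0,"ty": 0,"tz": 0,"turn": 0,"hand": 0.35}
    - {"tx": 0,"ty": 0,"tz": 0,"turn": 0,"hand": 0.35}

```text
time_s: 8.35
tcp_pos: [0.544, -0.2624, 0.0166]
eef_rot: [180.0, 0.0, 168.8]
contact_force: [0.1, 0.2, -0.1]
gripper_width: 0.057
gripper_force: 0.0
```

>>> drive_tool:
  commands:
    - {"tx": 0,"ty": 0,"tz": 0.06,"turn": 0,"hand": 0.35}
    - {"tx": 0,"ty": 0,"tz": 0.14,"turn": 0,"hand": 0.35}
    - {"tx": 0,"ty": 0,"tz": 0.22,"turn": 0,"hand": 0}
    - {"tx": -0.01,"ty": 0.05,"tz": 0.27,"turn": 0,"hand": 0}
    - {"tx": -0.03,"ty": 0.13,"tz": 0.27,"turn": 0.017,"hand": 0}
    - {"tx": -0.05,"ty": 0.21,"tz": 0.27,"turn": 0.017,"hand": 0}
    - {"tx": -0.07,"ty": 0.29,"tz": 0.27,"turn": 0.017,"hand": 0}
    - {"tx": -0.08,"ty": 0.37,"tz": 0.27,"turn": 0.017,"hand": 0}
    - {"tx": -0.081,"ty": 0.44,"tz": 0.27,"turn": 0.017,"hand": 0}
    - {"tx": -0.081,"ty": 0.44,"tz": 0.27,"turn": 0.017,"hand": 0}

```text
time_s: 9.35
tcp_pos: [0.4954, 0.0056, 0.179]
eef_rot: [179.9, 0.1, 170.6]
contact_force: [1.0, -0.2, -0.7]
gripper_width: 0.0876
gripper_force: 0.0
```

```bash
python3 - <<'E'
from h import *
c=r.capture("scene");t=r.capture("top")
b=r.get_state();print(b["time_s"],b["tcp_pos"],b["eef_rot"])
H=[0.5377,-0.2609,np.radians(-11.1)]
O=[]
hm=np.zeros((384,512),bool)
for k,im in(("top",t),("scene",c)):
    f=im["frame"].astype(int);m=(f[:,:,2]>f[:,:,0]+25)&(f[:,:,2]>f[:,:,1]+15)
    q=proj(im,np.array([[H[0],H[1],.03]]))[0];yy,xx=np.mgrid[:384,:512];m&=np.hypot(xx-q[0],yy-q[1])<40
    m=cv2.morphologyEx(m.astype(np.uint8),cv2.MORPH_OPEN,np.ones((2,2)))>0
    print(k,m.sum()); O.append((im,m))
for nm,v in(("both",O),("top",O[:1]),("sc",O[1:])):
    if nm=="both" or v[0][1].sum()>50:
        p,e=min((fit("van",v,[H[0],H[1],y],.004) for y in np.radians([160,175])),key=lambda z:z[1])
        d=p[:2]-H[:2];C,S_=np.cos(H[2]),np.sin(H[2]);print(nm,p.round(4),np.degrees(p[2]).round(1),e.round(3),"in hall",(d[0]*C+d[1]*S_).round(4),(-d[0]*S_+d[1]*C).round(4))
im=np.hstack([cv2.resize(t["frame"][150:250,320:420],(400,400),interpolation=2),cv2.resize(c["frame"][195:305,95:195],(400,400),interpolation=2)]);cv2.imwrite("pics/p3.png",im[:,:,::-1])
E
```

```text
9.45 [0.49525667 0.00262941 0.17863188] [1.79989059e+02 1.70452482e-02 1.70479863e+02]
top 511
scene 501
both [ 0.5379 -0.2632  2.9741] 170.4 0.304 in hall 0.0006 -0.0022
top [ 0.5383 -0.2626  2.9301] 167.9 0.229 in hall 0.0009 -0.0016
sc [ 0.5332 -0.2602  3.0255] 173.3 0.355 in hall -0.0045 -0.0001
```

View pics/p3.png

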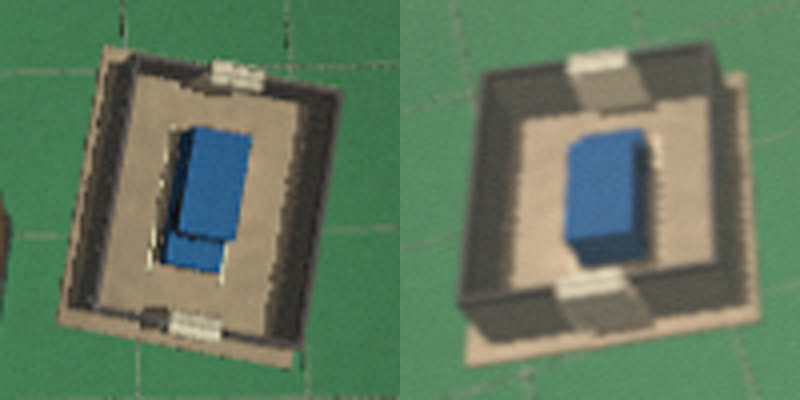

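The van stands upright and lengthways, within a few mm of the middle of the hall. It shows at (210,195) in the top crop and (605,195) in the scene crop. Next I grasp the roof's cowl.

>>> drive_tool:
  commands:
    - {"tx": 0,"ty": -0.001,"tz": -0.06,"turn": 0,"hand": 0}
    - {"tx": 0,"ty": -0.001,"tz": -0.12,"turn": 0,"hand": 0}
    - {"tx": 0,"ty": -0.001,"tz": -0.17,"turn": 0,"hand": 0}
    - {"tx": 0,"ty": -0.001,"tz": -0.21,"turn": 0,"hand": 0}
    - {"tx": 0,"ty": -0.001,"tz": -0.228,"turn": 0,"hand": 0}
    - {"tx": 0,"ty": -0.001,"tz": -0.228,"turn": 0,"hand": 0.5}
    - {"tx": 0,"ty": -0.001,"tz": -0.228,"turn": 0,"hand": 1}
    - {"tx": 0,"ty": -0.001,"tz": -0.228,"turn": 0,"hand": 1}
    - {"tx": 0,"ty": -0.001,"tz": -0.228,"turn": 0,"hand": 1}
    - {"tx": 0,"ty": -0.001,"tz": -0.228,"turn": 0,"hand": 1}
  grip_force: 40

```text
time_s: 10.45
tcp_pos: [0.4958, 0.0013, 0.0425]
eef_rot: [180.0, 0.1, 170.3]
contact_force: [-0.0, 0.9, -0.1]
gripper_width: 0.0531
gripper_force: 0.0
```

>>> drive_tool:
  commands:
    - {"tx": 0,"ty": 0,"tz": 0,"turn": 0,"hand": 1}
    - {"tx": 0,"ty": 0,"tz": 0,"turn": 0,"hand": 1}
    - {"tx": 0,"ty": 0,"tz": 0,"turn": 0,"hand": 1}
    - {"tx": 0,"ty": 0,"tz": 0,"turn": 0,"hand": 1}
  grip_force: 40

```text
time_s: 10.85
tcp_pos: [0.4953, 0.0011, 0.0416]
eef_rot: [-180.0, -0.0, 170.3]
contact_force: [0.5, 0.3, -0.2]
gripper_width: 0.0219
gripper_force: 40.0
```

>>> drive_tool:
  commands:
    - {"tx": 0,"ty": 0,"tz": 0.04,"turn": 0,"hand": 1}
    - {"tx": 0,"ty": 0,"tz": 0.1,"turn": 0,"hand": 1}
    - {"tx": 0,"ty": 0,"tz": 0.16,"turn": 0,"hand": 1}
    - {"tx": 0,"ty": 0,"tz": 0.21,"turn": 0,"hand": 1}
    - {"tx": 0.01,"ty": -0.05,"tz": 0.233,"turn": -0.005,"hand": 1}
    - {"tx": 0.02,"ty": -0.12,"tz": 0.233,"turn": -0.01,"hand": 1}
    - {"tx": 0.035,"ty": -0.19,"tz": 0.233,"turn": -0.0165,"hand": 1}
    - {"tx": 0.05,"ty": -0.26,"tz": 0.233,"turn": -0.0165,"hand": 1}
    - {"tx": 0.06,"ty": -0.33,"tz": 0.233,"turn": -0.0165,"hand": 1}
    - {"tx": 0.068,"ty": -0.39,"tz": 0.233,"turn": -0.0165,"hand": 1}

```text
time_s: 11.85
tcp_pos: [0.5359, -0.2349, 0.181]
eef_rot: [180.0, -0.0, 168.8]
contact_force: [0.9, 0.2, -0.4]
gripper_width: 0.0216
gripper_force: 40.0
```

>>> drive_tool:
  commands:
    - {"tx": 0.003,"ty": -0.03,"tz": 0,"turn": 0,"hand": 1}
    - {"tx": 0.003,"ty": -0.047,"tz": 0,"turn": 0,"hand": 1}
    - {"tx": 0.003,"ty": -0.047,"tz": -0.05,"turn": 0,"hand": 1}
    - {"tx": 0.003,"ty": -0.047,"tz": -0.08,"turn": 0,"hand": 1}
    - {"tx": 0.003,"ty": -0.047,"tz": -0.1,"turn": 0,"hand": 1}
    - {"tx": 0.003,"ty": -0.047,"tz": -0.1,"turn": 0,"hand": 1}
    - {"tx": 0.003,"ty": -0.047,"tz": -0.1,"turn": 0,"hand": 1}

```text
time_s: 12.55
tcp_pos: [0.5383, -0.2609, 0.122]
eef_rot: [-180.0, 0.0, 168.9]
contact_force: [0.3, -1.0, -0.4]
gripper_width: 0.0217
gripper_force: 40.0
```

```bash
python3 - <<'E'
from h import *
c=r.capture("scene")
b=r.get_state();print(b["time_s"],b["tcp_pos"],b["eef_rot"],b["contact_force"])
z0=b["tcp_pos"][2]-.0416; im=cv2.resize(c["frame"],None,fx=4,fy=4,interpolation=cv2.INTER_CUBIC)
for l,p,z in(("hall",[0.5353,-0.2606,np.radians(-11.5)],0),("roof",[*(b["tcp_pos"][:2]-[.0026,0]),np.radians(b["eef_rot"][2]-180)],z0)):
    cs,_=cv2.findContours(render(c,l,p,z),cv2.RETR_EXTERNAL,cv2.CHAIN_APPROX_NONE);cv2.drawContours(im,cs,-1,(255,255,0) if l=="roof" else (255,0,255),1)
cv2.imwrite("pics/p4.png",cv2.resize(im[150*4:310*4,60*4:230*4],(638,600))[:,:,::-1])
E
```

```text
12.6 [ 0.53865318 -0.26100319  0.12245246] [-1.79985841e+02  7.72504570e-02  1.68887579e+02] [ 1.23505142  0.42300607 -0.53436142]
```

View pics/p4.png

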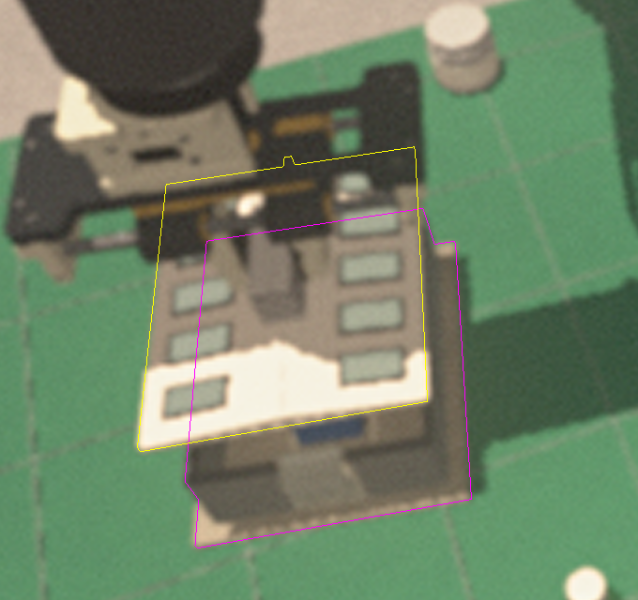

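The roof hangs level and the hand-predicted outline matches it, centred over the hall. Its front edge is at about (285,425) in the crop. I lower it in steps and watch the force.

>>> drive_tool:
  commands:
    - {"tx": -0.001,"ty": 0,"tz": -0.02,"turn": 0,"hand": 1}
    - {"tx": -0.001,"ty": 0,"tz": -0.035,"turn": 0,"hand": 1}
    - {"tx": -0.001,"ty": 0,"tz": -0.045,"turn": 0,"hand": 1}
    - {"tx": -0.001,"ty": 0,"tz": -0.05,"turn": 0,"hand": 1}
    - {"tx": -0.001,"ty": 0,"tz": -0.05,"turn": 0,"hand": 1}
  grip_force: 50

```text
time_s: 13.1
tcp_pos: [0.537, -0.2611, 0.0908]
eef_rot: [-180.0, -0.1, 168.8]
contact_force: [0.3, 0.5, -1.1]
gripper_width: 0.0215
gripper_force: 50.0
```

>>> drive_tool:
  commands:
    - {"tx": 0,"ty": 0,"tz": -0.004,"turn": 0,"hand": 1}
    - {"tx": 0,"ty": 0,"tz": -0.007,"turn": 0,"hand": 1}
    - {"tx": 0,"ty": 0,"tz": -0.01,"turn": 0,"hand": 1}
    - {"tx": 0,"ty": 0,"tz": -0.013,"turn": 0,"hand": 1}
    - {"tx": 0,"ty": 0,"tz": -0.015,"turn": 0,"hand": 1}
    - {"tx": 0,"ty": 0,"tz": -0.015,"turn": 0,"hand": 1}

```text
time_s: 13.7
tcp_pos: [0.5383, -0.2616, 0.0837]
eef_rot: [-180.0, 0.1, 168.9]
contact_force: [-0.8, 0.4, 6.2]
gripper_width: 0.0217
gripper_force: 50.0
```

>>> drive_tool:
  commands:
    - {"tx": 0,"ty": 0,"tz": -0.003,"turn": 0,"hand": 1}
    - {"tx": 0,"ty": 0,"tz": -0.006,"turn": 0,"hand": 1}
    - {"tx": 0,"ty": 0,"tz": -0.008,"turn": 0,"hand": 1}
    - {"tx": 0,"ty": 0,"tz": -0.01,"turn": 0,"hand": 1}
    - {"tx": 0,"ty": 0,"tz": -0.01,"turn": 0,"hand": 1}

```text
time_s: 14.2
tcp_pos: [0.5371, -0.261, 0.0759]
eef_rot: [180.0, -0.0, 168.8]
contact_force: [-0.3, 0.8, -3.3]
gripper_width: 0.0216
gripper_force: 50.0
```

>>> drive_tool:
  commands:
    - {"tx": 0,"ty": 0,"tz": -0.002,"turn": 0,"hand": 1}
    - {"tx": 0,"ty": 0,"tz": -0.004,"turn": 0,"hand": 1}
    - {"tx": 0,"ty": 0,"tz": -0.006,"turn": 0,"hand": 1}
    - {"tx": 0,"ty": 0,"tz": -0.006,"turn": 0,"hand": 1}
    - {"tx": 0,"ty": 0,"tz": -0.006,"turn": 0,"hand": 1}

```text
time_s: 14.7
tcp_pos: [0.5373, -0.2612, 0.0736]
eef_rot: [-180.0, 0.0, 168.9]
contact_force: [-2.3, 1.2, 6.5]
gripper_width: 0.0219
gripper_force: 50.0
```

>>> drive_tool:
  commands:
    - {"tx": 0,"ty": 0,"tz": -0.001,"turn": 0,"hand": 1}
    - {"tx": 0,"ty": 0,"tz": -0.002,"turn": 0,"hand": 1}
    - {"tx": 0,"ty": 0,"tz": -0.002,"turn": 0,"hand": 1}
    - {"tx": 0,"ty": 0,"tz": -0.002,"turn": 0,"hand": 1}
    - {"tx": 0,"ty": 0,"tz": -0.002,"turn": 0,"hand": 1}
    - {"tx": 0,"ty": 0,"tz": -0.002,"turn": 0,"hand": 1}

```text
time_s: 15.3
tcp_pos: [0.5373, -0.2612, 0.0736]
eef_rot: [-180.0, 0.0, 168.9]
contact_force: [-4.9, 4.1, 15.2]
gripper_width: 0.0215
gripper_force: 50.0
```

```bash
python3 - <<'E'
from h import *
c=r.capture("scene")
b=r.get_state();print(b["time_s"],b["tcp_pos"],b["eef_rot"],b["contact_force"],b["gripper_force"])
im=cv2.resize(c["frame"],None,fx=4,fy=4,interpolation=cv2.INTER_CUBIC)
for l,p,z in(("hall",[0.5353,-0.2606,np.radians(-11.5)],0),("roof",[*(b["tcp_pos"][:2]-[.0026,0]),np.radians(b["eef_rot"][2]-180)],.032)):
    cs,_=cv2.findContours(render(c,l,p,z),cv2.RETR_EXTERNAL,cv2.CHAIN_APPROX_NONE);cv2.drawContours(im,cs,-1,(255,255,0) if l=="roof" else (255,0,255),1)
cv2.imwrite("pics/p5.png",cv2.resize(im[150*4:310*4,60*4:230*4],(638,600))[:,:,::-1])
E
```

```text
15.35 [ 0.53732366 -0.26118645  0.0736396 ] [-1.79979507e+02  4.73855014e-02  1.68874148e+02] [-5.64181949  2.90307798 14.76305   ] 50.004494190216064
```

View pics/p5.png

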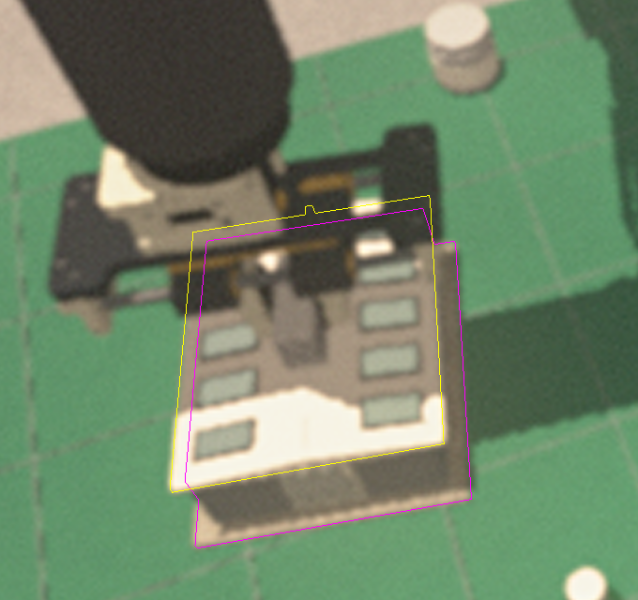

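The roof is flush: its front edge, (175,490) to (440,440), lies on the predicted home outline, and z is at the home value. I ease the push to about 10 N.

>>> drive_tool:
  commands:
    - {"tx": 0,"ty": 0,"tz": 0.001,"turn": 0,"hand": 1}
    - {"tx": 0,"ty": 0,"tz": 0.001,"turn": 0,"hand": 1}
    - {"tx": 0,"ty": 0,"tz": 0.001,"turn": 0,"hand": 1}
    - {"tx": 0,"ty": 0,"tz": 0.001,"turn": 0,"hand": 1}
    - {"tx": 0,"ty": 0,"tz": 0.001,"turn": 0,"hand": 1}

```text
time_s: 15.85
tcp_pos: [0.5373, -0.2612, 0.0737]
eef_rot: [-180.0, 0.0, 168.9]
contact_force: [-3.8, 2.5, 10.2]
gripper_width: 0.0217
gripper_force: 50.0
```

>>> drive_tool:
  commands:
    - {"tx": 0,"ty": 0,"tz": 0,"turn": 0,"hand": 1}
    - {"tx": 0,"ty": 0,"tz": 0,"turn": 0,"hand": 1}
    - {"tx": 0,"ty": 0,"tz": 0,"turn": 0,"hand": 1}
    - {"tx": 0,"ty": 0,"tz": 0,"turn": 0,"hand": 1}
    - {"tx": 0,"ty": 0,"tz": 0,"turn": 0,"hand": 1}

```text
time_s: 16.35
tcp_pos: [0.5373, -0.2612, 0.0736]
eef_rot: [-180.0, 0.0, 168.9]
contact_force: [-3.7, 2.8, 10.2]
gripper_width: 0.022
gripper_force: 50.0
```

```bash
python3 -c "
from plant import r
print(r.close_job())"
```

```text
the job is handed in; nothing more can be done
None
```

The job is handed in: the van is parked and released in the middle of the hall, and the roof has snapped home flush and was still pressed down at about 10 N at 16.4 s. The verdict was not shown.

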